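# Shut and latch the hatch of the wheel's drive box

## Task

The blue hatch of the grey drive box has been left open. Lower it onto its springy seal, hold it down against the seal and turn the black wing knob clockwise until the hidden tongue has swung under the frame, drawn the hatch flush and met its stop; force neither the hatch nor the knob. Let go, leaving the hatch latched flush, and leave the other things on the table where they are.

Things in the scene. Friction and masses are not known exactly. Their poses are not given: they have to be found in the camera images.
- housing: grey sheet-steel drive box, 170 (x) x 160 (y) x 90 mm high, fixed; origin under its centre, z up, x from the hinge side (louvred) to the latch side. Its top is a frame round the opening, 90 mm up; the edge that the tongue must go under runs along y on the latch side, 12 mm beyond the knob's axis
- hatch_angle (a joint): hatch angle in rad: 0 = flush on the frame, growing as its latch side rises. A friction hinge holds it where it is left when open (up to 4 N at the latch side moves it). Two sprung seal pads near the latch side meet it at about 0.085 and push back with about 10 N in all when it is flush; let go unlatched, it springs back up to about 0.05 to 0.085
- hatch: blue hatch panel with all it carries, 146 x 134 x 4 mm; origin at the middle of its latch-side edge, on its underside, 150 mm from the hinge line; x along the panel away from the hinge, z out of its upper face. The hinge line runs along the box's y, 75 mm from the box's centre toward its -x, 90 mm above the table
- wing_turn (a joint): turn of the wing knob in rad, growing clockwise seen from above; starts near 0. The tongue's stop lies somewhere from 0.9 to 1.55, hidden and set differently on every box: it is felt as a sharp rise of the turning moment past 0.2 N m (0.5 is too much), where turning with the hatch held fully down takes under 0.1. The hatch is drawn fully flush only in about the last 0.15 rad before the stop
- wing_grip (a point): point on the knob's axis at which to grip its wing, 28 mm above the hatch's upper face, 125 mm from the hinge line; z outward along the axis. The black wing is 46 mm long (along this point's y), 12 mm thick (along x) and stands 6 to 37 mm above the hatch, on a disc 40 mm wide, 6 mm thick. A white mark on top (+y) shows the tongue's side
- wing: wing knob with its hidden steel cam tongue: tongue 10 mm wide, 4 mm thick, reaching 28 mm from the axis along its +y; origin on the axis at the hatch's upper face, the tongue's top 18 mm lower. From about 0.3 rad on it meets the 10 mm deep frame edge and passes under it only while the hatch is within about 0.02 rad of flush; a ramp then draws the hatch down. Over 35 N on the tongue is too much
- jar_teal: loose bystander: glaze jar with a teal mark, 62 x 62 x 73 mm, origin under its centre
- jar_ochre: loose bystander: glaze jar with an ochre mark, 62 x 62 x 73 mm, origin under its centre
- masking_tape: loose bystander: roll of masking tape lying flat, 104 x 102 x 25 mm, origin under its centre
- bowl_yellow: loose bystander: yellow bowl, 104 x 104 x 58 mm, origin under its centre

How it is judged (in metres and radians):
On the way, in this order (a step that is already met when the one before it is completed fails the run):
1. the hatch has been lowered onto its seal (value of joint hatch_angle below 0.1 rad), for 0.2 s.
2. the tongue has been turned under the frame edge (value of joint hatch_angle below 0.03 rad and value of joint wing_turn above 0.65 rad), for 0.2 s.
At the end, for the whole second after the job is handed in: the hatch stays drawn down flush (hatch angle under 0.009 rad, about 1 mm at its edge) with the knob turned past 0.75 rad and the tongue bearing (over 1.5 N) against the box, both at rest (value of joint hatch_angle between -0.012 and 0.009 rad and value of joint wing_turn above 0.75 rad and contact force between wing and housing above 1.5 N and velocity of joint hatch_angle below 0.02 rad/s and velocity of joint wing_turn below 0.05 rad/s); the robot touches nothing.
It fails at once if the tongue is forced against its stop or the frame (over 35 N) (contact force between wing and housing above 35 N).
It fails at once if the hatch is forced down on the box (over 60 N between hatch, with tongue, and box) (contact force between hatch and housing above 60 N).
It fails at once if a bystander is moved more than 30 mm (distance of any of jar_teal, jar_ochre, masking_tape, bowl_yellow from where it was at the start of the episode above 0.03 m).
It also fails if it takes over 72 s, if anything falls off the work surface, if the arm or the gripper's body presses on something with over 40 N, if the wrist force passes 120 N, or if a joint passes its speed limit or range.

## Robot

A 6-joint arm with a two-finger parallel gripper is mounted at the origin on the work surface; the furniture and walls round the work are solid. World frame = base frame: x ahead of the robot, y to its left, z up, the work surface at z = 0. Lengths are in m, angles in degrees, forces in N, time in s.
With the tool pointing down it reaches from about 0.375 to 0.9 m from the base axis. Payload 3.1 kg.
Tool frame: the origin (TCP) lies at the very end of the fingers, on their centre line; the grasp point (between the pads) lies 19 mm behind it (bot.grip_point_offset is the distance from the TCP to the grasp point, in m); z points along the fingers, x is the direction in which the jaws open and shut, and the axes are right-handed (so a half turn about z gives the same grasp; the last joint's range is limited). The gripper opens to 87 mm and grips with 3 to 60 N. Pads are 19 mm wide; open, the fingers measure 117 mm over their backs; the gripper's body (75 mm by 190 mm) begins 51 mm behind the grasp point.
Start: joints at [56.637, 30.224, 82.088, -0, 67.689, -10.227], TCP at [0.246, 0.575, 0.223] pointing down, gripper open.
Joint ranges: [-176.69, 176.69], [-43.24, 126.21], [12.49, 139.97], [-82, 262], [0, 151.66], [-163.58, 163.58]. Speed limits (degrees/s): [159.86, 159.86, 180, 180, 180, 180].

## Interface

Orientations are given as a 3x3 rotation matrix whose columns are the frame's x, y, z axes.
In Python, from rig import bot, capture, recognise, place_of gives the robot as it stands.
- The arm moves only by the tool send_rows, never from a script. Its argument "motion" is a list of rows, each a list of 2 entries, a list of its own where there are three numbers: the shift along the tool's x, y, z in mm, then the turn about the tool's z in rad. A call has exactly 5 rows; each row shifts and turns the pose as measured when the row begins, along the tool's axes as they then stand; what a row does not reach is not made up. A row lasts 1/12 s, in which the tool goes at most 41.7 mm and 7.16 degrees, less where a joint would pass 70% of its speed; a pose out of reach is approached as far as the arm can. A call with a gripper value outside its range is refused whole. "gripper" is the closure, from 0 (fully open) to 1 (shut), set as the call begins (left out, the last holds). The fingers move at their own pace and stop on an object; the grip force is fixed at half the most. Time passes only in rows, so rows that do not move let the fingers close, or fill a call up. It gives the time, the measured TCP pose, the force and the opening at its end, in the units of the state.
- bot.read_state(): the state, without advancing time (a new reading comes with each control period).
- capture(name): name is "scene" or "top" or "wrist"; returns a dict with "image" (480x640x3 uint8, blue, green, red), "fx", "fy", "cx", "cy" (pixels), "rvec" (rotation vector, rad) and "tvec" (3), from world to camera coordinates, as OpenCV has them. Camera axes: x right, y down, z forward; pixel columns grow to the right and rows downward; lengths in m; the calibration is good to about 2 mm. A picture is of the moment at which its call begins. There is no depth.
- bot.hand_in(): hands the job in, once; it reports no verdict.
Trained networks look in the newest picture that a camera, given by its name, has taken for a name from the list of things; names that differ only in an ending like _2 or _b are one class to them, and where a whole thing is asked for, a point or a joint stands for the part that bears it (a point fixed in the world has none). Each returns a list of dicts, best first, with "p" (0 to 1); they miss things now and then, are a little off and sometimes report something else, mostly with a low value. They report only what shows in the picture. A call takes as long as a camera call.
- recognise(camera, target): "xy" ([column, row] in pixels, amid what is visible of it).
- place_of(camera, target): "xy" ([column, row] in pixels: a listed point, or the origin of a listed thing).
The state is a dict: "time_s": time; "joint_positions": joint angles; "qvel": joint speeds; "tau": joint torques, N m; "position": TCP position; "tcp_rot": TCP orientation; "force": force on the tool from outside, world axes, zero at the start; "moment": the same for the moment, N m; "opening": opening from 0.0 (shut) to 1.0 (fully open).
Only numpy, scipy, OpenCV 4.12 (cv2) and the standard library are available. Lean on these libraries where they do the work, as an engineer would, in place of code of your own. Each camera call takes 0.05 s, during which the arm holds its last target.

## Working session

There is one attempt and no reset: what is moved stays moved. The work goes in short steps, Python scripts to look and compute and a tool call to move; the robot and the scene stay as the last step left them, time stands still between calls to the robot, and variables do not carry over. Pictures are saved under pics/ and viewed, and the job is handed in when it is done.

Besides the shell and the picture viewer there is one more tool, called in YAML: its name, and indented under it one key for each argument. send_rows: Moves the arm, as the interface text tells. Its arguments: {"type":"object","properties":{"motion":{"type":"array","items":{"type":"array"}},"gripper":{"type":"number"}},"required":["motion"]}

```bash
ls; mkdir -p pics
cat > h.py <<'E'
import numpy as np,cv2
from rig import bot,capture,recognise,place_of
def cam(n):
    c=capture(n);c['R']=cv2.Rodrigues(np.array(c['rvec'],float))[0];c['t']=np.array(c['tvec'],float).ravel();return c
def ray(c,xy):
    d=np.array([(xy[0]-c['cx'])/c['fx'],(xy[1]-c['cy'])/c['fy'],1.])
    return -c['R'].T@c['t'], c['R'].T@d
def atz(c,xy,z):
    o,d=ray(c,xy);return o+d*(z-o[2])/d[2]
def proj(c,P):
    p=c['R']@np.array(P,float)+c['t'];return np.array([c['fx']*p[0]/p[2]+c['cx'],c['fy']*p[1]/p[2]+c['cy']])
def tri(l):
    A=np.zeros((3,3));b=np.zeros(3)
    for c,xy in l:
        o,d=ray(c,xy);d/=np.linalg.norm(d);M=np.eye(3)-np.outer(d,d);A+=M;b+=M@o
    return np.linalg.solve(A,b)
E
python3 - <<'E'
from h import *
np.set_printoptions(precision=4,suppress=True)
C={}
for n in ['scene','top','wrist']:
    c=cam(n);C[n]=c;cv2.imwrite(f'pics/{n}0.png',c['image'])
    print(n,-c['R'].T@c['t'])
    for t in ['housing','hatch','wing_grip','wing','jar_teal','jar_ochre','masking_tape','bowl_yellow']:
        r=place_of(n,t);print(t,[(np.round(q['xy'],1).tolist(),round(q['p'],2)) for q in r[:2]])
        if r: print('   z0',atz(c,r[0]['xy'],0))
s=bot.read_state();print(s)
E
```

```text
pics
scene [-0.3944 -0.4751  0.6209]
housing []
hatch [([273.4, 183.7], 0.79)]
   z0 [0.6918 0.39   0.    ]
wing_grip [([288.8, 181.4], 0.76)]
   z0 [0.7344 0.3616 0.    ]
wing [([284.5, 190.6], 0.77)]
   z0 [0.6713 0.3314 0.    ]
jar_teal []
jar_ochre [([276.5, 184.7], 0.5)]
   z0 [0.6915 0.3775 0.    ]
masking_tape [([489.0, 359.2], 0.75)]
   z0 [ 0.3128 -0.3946  0.    ]
bowl_yellow [([479.8, 306.8], 0.9)]
   z0 [ 0.4532 -0.3347  0.    ]
top [ 0.3114 -0.011   1.4811]
housing [([280.2, 227.0], 0.94)]
   z0 [0.4165 0.1073 0.    ]
hatch [([252.6, 219.5], 0.94)]
   z0 [ 0.4366  0.1896 -0.    ]
wing_grip [([201.0, 223.7], 0.31)]
   z0 [0.4201 0.3421 0.    ]
wing [([263.2, 221.7], 0.52)]
   z0 [0.4309 0.1581 0.    ]
jar_teal [([188.3, 273.0], 0.8)]
   z0 [0.2734 0.3747 0.    ]
jar_ochre [([198.4, 224.2], 0.78)]
   z0 [0.4185 0.3497 0.    ]
masking_tape [([449.4, 267.7], 0.83)]
   z0 [ 0.3097 -0.394   0.    ]
bowl_yellow []
wrist [0.1832 0.6011 0.3836]
housing []
hatch []
wing_grip []
wing []
jar_teal [([151.9, 303.0], 0.92)]
   z0 [0.2746 0.3715 0.    ]
jar_ochre []
masking_tape []
bowl_yellow []
{'time_s': 1.35, 'joint_positions': array([ 56.6371,  30.2213,  82.0885,  -0.001 ,  67.6893, -10.2273]), 'qvel': array([-0.0078,  0.0538,  0.0488, -0.0348,  0.0391,  0.0164]), 'tau': array([ -0.0004, -44.0002, -17.6982,   0.0635,   0.0506,  -0.    ]), 'position': array([0.2455, 0.5747, 0.2226]), 'tcp_rot': array([[ 0.3929,  0.9196,  0.    ],
       [ 0.9196, -0.3929,  0.    ],
       [ 0.    ,  0.    , -1.    ]]), 'force': array([-0.3331,  0.4574,  0.6414]), 'moment': array([ 0.0126, -0.0108,  0.0137]), 'opening': 0.9995570590312253}
```

View pics/scene0.png

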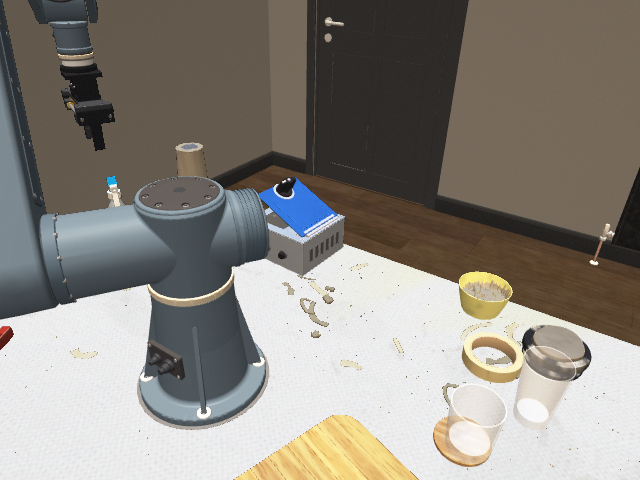

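View pics/top0.png

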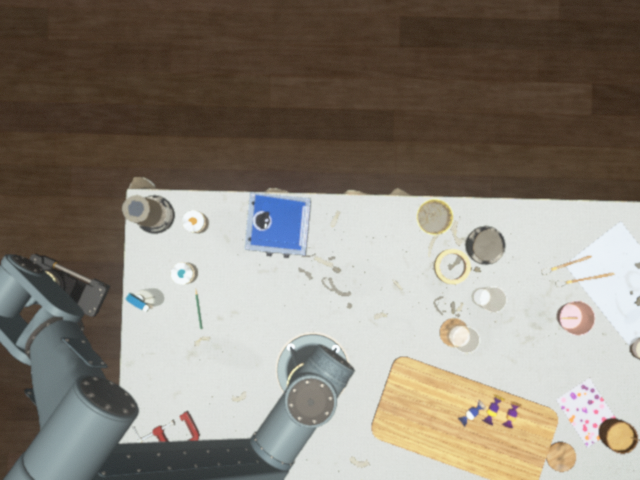

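View pics/wrist0.png

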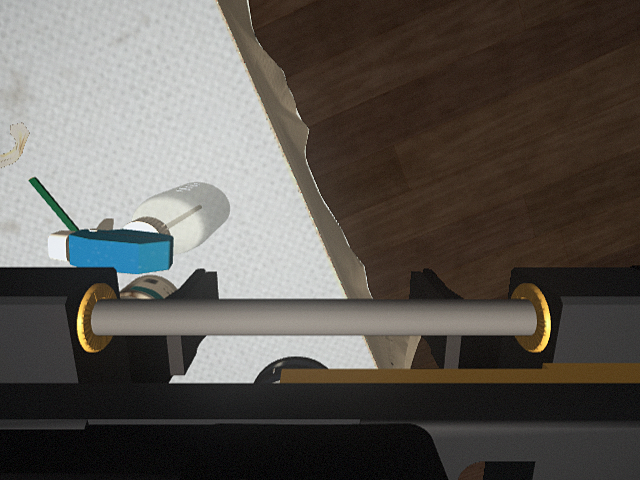

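Run:
```python
import cv2
a=cv2.imread('pics/top0.png')[150:300,160:360];cv2.imwrite('pics/topc.png',cv2.resize(a,None,fx=4,fy=4,interpolation=cv2.INTER_CUBIC))
a=cv2.imread('pics/scene0.png')[120:300,180:380];cv2.imwrite('pics/scenec.png',cv2.resize(a,None,fx=3.3,fy=3.3,interpolation=cv2.INTER_CUBIC))
```

```text
(no output)
```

View pics/topc.png

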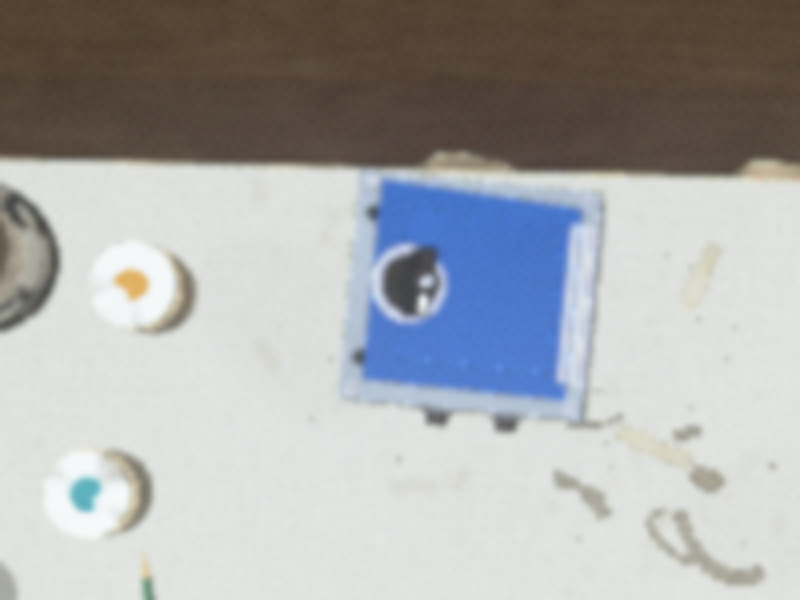

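View pics/scenec.png

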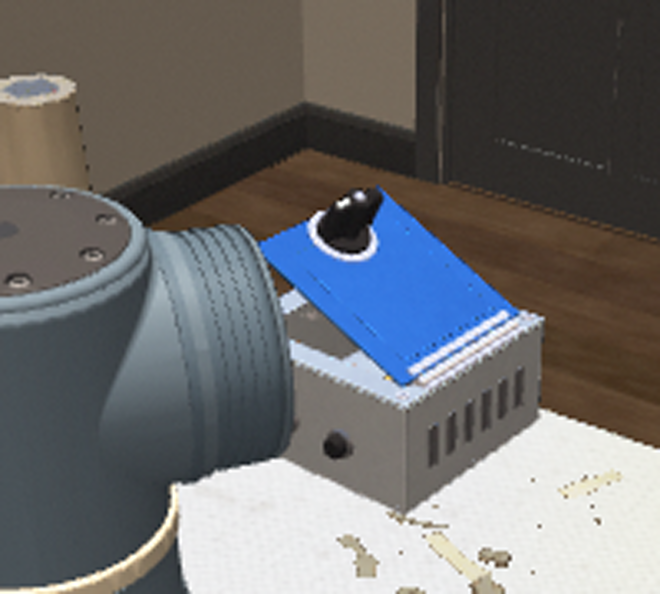

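Run:
```python
from h import *
from scipy.optimize import least_squares
np.set_printoptions(precision=4,suppress=True)
t=cam('top');s=cam('scene')
print(t['fx'],s['fx'])
c=np.array([(362,172),(602,190),(585,420),(342,398)])/4+[160,150]
h=np.array([(383,178),(363,380)])/4+[160,150]  # latch-side hatch corners (box -y (up), +y)
hs=np.array([(262,240)])/3.3+[180,120]
L=[(85,-80,90),(-85,-80,90),(-85,80,90),(85,80,90)]
def T(p,P):
    a=p[2];R=np.array([[np.cos(a),-np.sin(a),0],[np.sin(a),np.cos(a),0],[0,0,1]])
    return R@(np.array(P)/1000)+[p[0],p[1],0]
def H(p,x,y,z):
    th=p[3];return T(p,(-75+x*np.cos(th)-z*np.sin(th),y,90+x*np.sin(th)+z*np.cos(th)))
wg=place_of('scene','wing_grip')[0]['xy']; ho=place_of('scene','hatch')[0]['xy']
def res(p):
    r=[proj(t,T(p,P))-q for P,q in zip(L,c)]
    r+=[proj(t,H(p,150,-67,4))-h[0],proj(t,H(p,150,67,4))-h[1]]
    r+=[(proj(s,H(p,125,0,32))-wg)]
    return np.concatenate(r)
f=least_squares(res,[.42,.11,np.pi/2,.5],loss='soft_l1')
p=f.x;print(p,np.degrees(p[2:]));print(res(p).reshape(-1,2))
print('wing',H(p,125,0,32),'push',H(p,135,-45,4)); print(bot.read_state()['time_s'])
```

```text
502.18708984185326 481.1620119804058
[0.4197 0.104  1.511  0.317 ] [86.5742 18.1648]
[[  0.5434  -0.6781]
 [  1.3945   0.0292]
 [  0.64    -0.1327]
 [  0.3441   0.0776]
 [ -0.7562   0.5519]
 [ -0.2626  -0.1907]
 [-12.32   -64.8926]]
wing [0.4217 0.1378 0.1594] push [0.4677 0.1533 0.1359]
1.55
```

Run:
```python
from h import *
np.set_printoptions(precision=4,suppress=True)
t=cam('top');s=cam('scene')
for P in [(.4165,.1073,0),(.4165,.1073,.09),(.33,.02,.09),(.33,.02,0)]: print(proj(t,P),proj(s,P))
print(s['rvec'],s['tvec'])
print(tri([(t,(262.5,220.5)),(s,(287.6,182))]))
print([ (n,(place_of(n,'wing_grip') or [0])[0]) for n in ('scene','top')])
```

```text
[280.2159 227.0054] [295.6422 249.2303]
[277.6968 224.6414] [295.5646 216.6323]
[308.2744 256.6212] [305.2369 243.362 ]
[308.9419 257.048 ] [304.9098 277.9669]
[ 1.9102 -1.0158  0.6088] [-0.1945  0.2322  0.8216]
[0.4224 0.138  0.1683]
[('scene', {'xy': [287.4, 181.2], 'p': 0.68}), ('top', {'xy': [267.4, 220.9], 'p': 0.76})]
```

```bash
cat > fit.py <<'E'
from h import *
from scipy.optimize import least_squares
np.set_printoptions(precision=4,suppress=True)
def T(p,P):
    a=p[2];R=np.array([[np.cos(a),-np.sin(a),0],[np.sin(a),np.cos(a),0],[0,0,1]])
    return R@(np.array(P)/1000)+[p[0],p[1],0]
def H(p,x,y,z):
    th=p[3];return T(p,(-75+x*np.cos(th)-z*np.sin(th),y,90+x*np.sin(th)+z*np.cos(th)))
E
python3 - <<'E'
from fit import *
t=cam('top');s=cam('scene')
c=np.array([(362,172),(602,190),(585,420),(342,398)])/4+[160,150]
h=np.array([(383,178),(363,380)])/4+[160,150]
L=[(85,-80,90),(-85,-80,90),(-85,80,90),(85,80,90)]
def S(x,y): return np.array([x,y])/3.3+[180,120]
def res(p):
    r=[proj(t,T(p,P))-q for P,q in zip(L,c)]
    r+=[proj(t,H(p,150,-67,4))-h[0],proj(t,H(p,150,67,4))-h[1]]
    r+=[proj(s,H(p,125,0,32))-(287.5,181.8),proj(s,H(p,150,-67,4))-S(378,188),proj(s,H(p,150,67,4))-S(262,240),
     proj(s,T(p,(-85,80,90)))-S(407,405),proj(s,T(p,(-85,80,0)))-S(403,512),proj(s,T(p,(-85,-80,90)))-S(543,318)]
    return np.concatenate(r)
f=least_squares(res,[.42,.11,np.pi/2,.5],loss='soft_l1')
p=f.x;print(p,np.degrees(p[2:]));print(res(p).reshape(-1,2))
print('wing',H(p,125,0,32),'push',H(p,135,-45,4)); np.save('p.npy',p)
st=bot.read_state();print(st['time_s'])
E
```

```text
[0.4187 0.1067 1.5055 0.425 ] [86.261  24.3481]
[[-0.2383 -0.5145]
 [ 0.5819  0.5249]
 [-0.4897  0.3376]
 [-0.7538  0.2136]
 [ 0.0243  0.2054]
 [ 0.1937 -0.0016]
 [ 0.1051  0.0518]
 [ 0.1086 -1.6555]
 [-2.7036  0.6984]
 [ 0.0847 -1.017 ]
 [ 1.0486  1.0497]
 [ 0.9108 -1.5812]]
wing [0.4204 0.1323 0.1707] push [0.4667 0.15   0.1493]
1.85
```

send_rows:
  motion:
    - [[-25,28,0],0]
    - [[-25,28,0],0]
    - [[-25,28,0],0]
    - [[-25,28,0],0]
    - [[-25,28,0],0]
  gripper: 1

```text
time_s: 2.27
position: [0.3255, 0.4075, 0.222]
tcp_rot: [[0.381, 0.925, 0.003], [0.924, -0.381, 0.008], [0.009, -0.0, -1.0]]
force: [0.5, -0.3, -0.4]
opening: 0.707
```

send_rows:
  motion:
    - [[-25,31,0],0]
    - [[-25,31,0],0]
    - [[-25,31,0],0]
    - [[-25,31,0],0]
    - [[-25,31,0],0]

```text
time_s: 2.68
position: [0.4238, 0.2252, 0.2222]
tcp_rot: [[0.378, 0.926, 0.006], [0.926, -0.378, 0.01], [0.011, 0.002, -1.0]]
force: [0.9, 0.6, 0.0]
opening: 0.322
```

send_rows:
  motion:
    - [[0,0,0],-0.1]
    - [[0,0,0],-0.1]
    - [[0,0,0],-0.1]
    - [[0,0,0],-0.05]
    - [[0,0,0],0]

```text
time_s: 3.1
position: [0.4315, 0.215, 0.2234]
tcp_rot: [[0.038, 0.999, 0.013], [0.999, -0.038, 0.008], [0.008, 0.012, -1.0]]
force: [0.3, -0.3, 0.2]
opening: 0.021
```

```bash
cat > to.py <<'E'
from fit import *
def to(target,yaw=None):
    s=bot.read_state();R=np.array(s['tcp_rot']);d=R.T@(np.array(target)-s['position'])
    psi=np.arctan2(R[1,0],R[0,0]);print('t',s['time_s'],'pos',s['position'],'delta tool mm',d*1000,'yaw',psi,'turn',None if yaw is None else psi-yaw,'j',s['joint_positions'],'F',s['force'],'M',s['moment'],'open',s['opening'])
E
python3 - <<'E'
from to import *
p=np.load('p.npy')
to(H(p,135,-45,4)+[0,0,.03],p[2])
c=cam('wrist');cv2.imwrite('pics/w1.png',c['image'])
for n in ['wing_grip','hatch','wing']: print(n,[(q['xy'],q['p']) for q in place_of('wrist',n)[:2]])
print(proj(c,H(p,125,0,32)),proj(c,H(p,150,0,0)),proj(c,H(p,150,67,4)),proj(c,H(p,150,-67,4)))
E
```

```text
t 3.1 pos [0.4315 0.215  0.2234] delta tool mm [-63.9648  37.0313  44.0359] yaw 1.5328759215437902 turn 0.027338238259772885 j [ 12.9948  18.8583 102.612    0.3146  57.7331 -74.9958] F [ 0.3122 -0.2718  0.154 ] M [ 0.0355  0.0138 -0.0067] open 0.021030695575054718
wing_grip [([170.2, 246.8], 0.69)]
hatch [([238.3, 235.8], 0.87), ([440.3, 186.7], 0.52)]
wing [([203.1, 230.3], 0.85), ([202.0, 190.0], 0.31)]
[169.6653 242.9379] [238.0354 235.9399] [231.2008 124.4456] [236.9355 334.806 ]
```

View pics/w1.png

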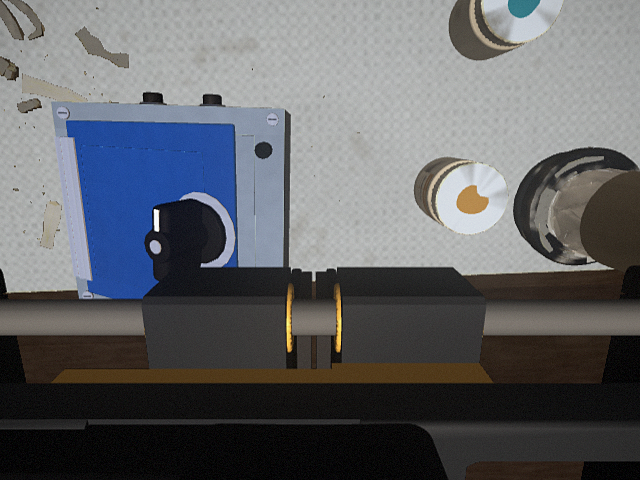

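send_rows:
  motion:
    - [[0,22,0],0.027]
    - [[-6,17,0],0]
    - [[-28,0,0],0]
    - [[-28,0,10],0]
    - [[-6,0,25],0]

```text
time_s: 3.72
position: [0.4727, 0.1463, 0.1917]
tcp_rot: [[0.059, 0.998, 0.025], [0.998, -0.059, 0.009], [0.01, 0.025, -1.0]]
force: [0.2, -0.3, 0.1]
opening: 0.001
```

Run:
```python
from to import *
p=np.load('p.npy')
to(H(p,135,-45,4),p[2])
```

```text
t 3.7167 pos [0.4727 0.1463 0.1917] delta tool mm [ 2.8542 -7.2572 42.2149] yaw 1.5118740873290908 turn 0.006336404045073518 j [  3.9839  22.2428 103.5048   0.5023  52.7752 -82.9316] F [ 0.2053 -0.3419  0.1131] M [ 0.0514 -0.0372  0.0297] open 0.0013645430484547684
```

send_rows:
  motion:
    - [[1,-4,12],0]
    - [[1,-3,12],0]
    - [[0,0,10],0]
    - [[0,0,8],0]
    - [[0,0,8],0]

```text
time_s: 4.13
position: [0.4686, 0.1446, 0.1372]
tcp_rot: [[0.063, 0.998, 0.023], [0.998, -0.064, 0.007], [0.009, 0.023, -1.0]]
force: [-0.1, 0.2, 0.7]
opening: 0.002
```

send_rows:
  motion:
    - [[0,0,8],0]
    - [[0,0,8],0]
    - [[0,0,8],0]
    - [[0,0,8],0]
    - [[0,0,6],0]

```text
time_s: 4.55
position: [0.4711, 0.1457, 0.0964]
tcp_rot: [[0.063, 0.998, 0.025], [0.998, -0.064, 0.009], [0.01, 0.024, -1.0]]
force: [-2.9, 2.2, 10.6]
opening: 0.004
```

send_rows:
  motion:
    - [[0,0,0],0]
    - [[0,0,0],0]
    - [[0,0,-10],0]
    - [[0,0,-30],0]
    - [[0,0,-35],0]

```text
time_s: 4.97
position: [0.4658, 0.1445, 0.1659]
tcp_rot: [[0.061, 0.998, 0.011], [0.998, -0.062, 0.006], [0.007, 0.01, -1.0]]
force: [0.8, 0.0, -0.4]
opening: 0.004
```

send_rows:
  motion:
    - [[0,0,-25],0]
    - [[20,-20,0],0]
    - [[20,-20,0],0]
    - [[0,0,0],0]
    - [[0,0,0],0]
  gripper: 0

```text
time_s: 5.38
position: [0.4333, 0.1879, 0.1974]
tcp_rot: [[0.062, 0.998, 0.029], [0.998, -0.062, 0.007], [0.009, 0.028, -1.0]]
force: [-0.2, -0.0, -0.5]
opening: 0.296
```

Run:
```python
from to import *
p=np.load('p.npy');p[3]=.07
to(H(p,125,0,9),p[2])
c=cam('wrist');cv2.imwrite('pics/w2.png',c['image'])
for n in ['wing_grip','hatch','wing']: print(n,[(q['xy'],q['p']) for q in place_of('wrist',n)[:2]])
print(proj(c,H(p,125,0,32)),proj(c,H(p,150,0,0)),proj(c,H(p,125,0,4)),proj(c,H(p,150,67,4)),proj(c,H(p,150,-67,4)))
```

```text
t 5.3833 pos [0.4333 0.1879 0.1974] delta tool mm [-33.6545 -11.9195  89.0893] yaw 1.5090345858368115 turn 0.0034969025527942232 j [  9.7703  20.0622 106.2248   0.1412  52.02   -76.7692] F [-0.2104 -0.0359 -0.4639] M [0.0962 0.0037 0.0018] open 0.29603415192960414
wing_grip [([255.7, 232.7], 0.72)]
hatch [([302.0, 218.5], 0.83)]
wing [([266.8, 219.5], 0.94)]
[256.7465 232.6527] [302.1622 220.9266] [265.1113 221.6425] [301.1523 119.0585] [302.0475 311.8281]
```

View pics/w2.png

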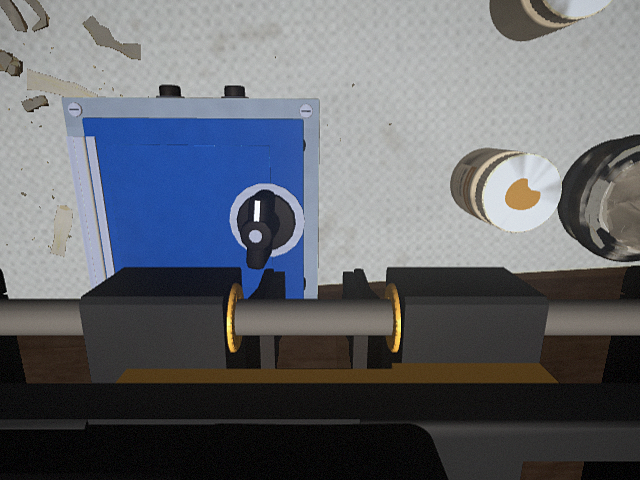

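send_rows:
  motion:
    - [[-25,-8,0],0]
    - [[-8,-4,0],0]
    - [[0,0,8],0]
    - [[0,0,8],0]
    - [[0,0,8],0]

```text
time_s: 6.0
position: [0.4249, 0.1526, 0.1707]
tcp_rot: [[0.069, 0.997, 0.033], [0.998, -0.069, 0.008], [0.01, 0.032, -0.999]]
force: [0.1, 0.7, -0.3]
opening: 0.86
```

Run:
```python
from to import *
p=np.load('p.npy');p[3]=.07
to(H(p,125,0,14),p[2])
```

```text
t 6.0 pos [0.4249 0.1526 0.1707] delta tool mm [ 1.8461 -4.9663 57.8811] yaw 1.5017558491882388 turn -0.00378183409577848 j [  5.3459  21.1305 110.8122   0.3637  46.1508 -80.9368] F [ 0.0733  0.6764 -0.2925] M [ 0.0476  0.0469 -0.0231] open 0.8597492360475262
```

send_rows:
  motion:
    - [[0,-3,12],0]
    - [[0,-2,12],0]
    - [[0,0,12],0]
    - [[0,0,10],0]
    - [[0,0,6],0]

```text
time_s: 6.42
position: [0.4236, 0.155, 0.1119]
tcp_rot: [[0.07, 0.997, 0.032], [0.997, -0.071, 0.009], [0.011, 0.032, -0.999]]
force: [-0.2, -0.2, -0.3]
opening: 1.002
```

Run:
```python
from to import *
p=np.load('p.npy');p[3]=.07
to(H(p,125,0,14),p[2])
p[3]=0;to(H(p,125,0,10),p[2])
c=cam('wrist');cv2.imwrite('pics/w3.png',c['image'])
```

```text
t 6.4167 pos [0.4236 0.155  0.1119] delta tool mm [ 0.2073 -1.6472 -0.8636] yaw 1.5004938952158027 turn -0.005043788068214594 j [  5.6292  27.6477 113.9629   0.5243  36.5021 -80.7492] F [-0.183  -0.2366 -0.3357] M [0.0395 0.0321 0.0017] open 1.001926273537053
t 6.4167 pos [0.4236 0.155  0.1119] delta tool mm [ 1.354  -2.0554 11.8517] yaw 1.5004938952158027 turn -0.005043788068214594 j [  5.6292  27.6477 113.9629   0.5243  36.5021 -80.7492] F [-0.183  -0.2366 -0.3357] M [0.0395 0.0321 0.0017] open 1.001926273537053
```

View pics/w3.png

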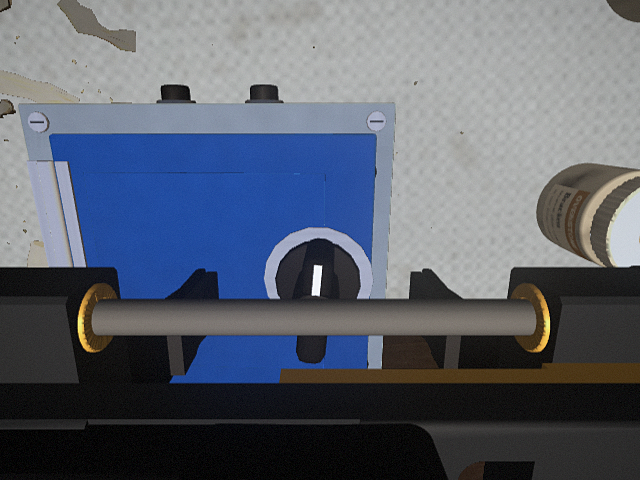

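send_rows:
  motion:
    - [[0,-2,0],0]
    - [[0,0,0],0]
    - [[0,0,0],0]
    - [[0,0,0],0]
    - [[0,0,0],0]
  gripper: 1

```text
time_s: 6.88
position: [0.4216, 0.1558, 0.1106]
tcp_rot: [[0.07, 0.997, 0.03], [0.998, -0.07, 0.009], [0.011, 0.03, -0.999]]
force: [0.3, -0.1, -0.1]
opening: 0.708
```

send_rows:
  motion:
    - [[0,0,0],0]
    - [[0,0,0],0]
    - [[0,0,0],0]
    - [[0,0,0],0]
    - [[0,0,0],0]

```text
time_s: 7.3
position: [0.4227, 0.1559, 0.1121]
tcp_rot: [[0.07, 0.997, 0.034], [0.998, -0.07, 0.009], [0.012, 0.034, -0.999]]
force: [0.3, 0.1, 0.5]
opening: 0.327
```

send_rows:
  motion:
    - [[0,0,0],0]
    - [[0,0,0],0]
    - [[0,0,0],0]
    - [[0,0,0],0]
    - [[0,0,0],0]

```text
time_s: 7.72
position: [0.4226, 0.1561, 0.1121]
tcp_rot: [[0.071, 0.997, 0.034], [0.997, -0.072, 0.01], [0.012, 0.033, -0.999]]
force: [0.8, -1.7, 1.0]
opening: 0.142
```

Run:
```python
from to import *
p=np.load('p.npy');
p[3]=0;to(H(p,125,0,10),p[2])
```

```text
t 7.7167 pos [0.4226 0.1561 0.1121] delta tool mm [ 0.2303 -1.0113 12.0388] yaw 1.4993360589599882 turn -0.0062016243240290425 j [  5.7487  27.5733 114.115    0.6396  36.3204 -80.6539] F [ 0.7596 -1.6919  1.0236] M [0.3439 0.1049 0.0045] open 0.14213407444297496
```

send_rows:
  motion:
    - [[0,0,3],0]
    - [[0,0,3],0]
    - [[0,0,3],0]
    - [[0,0,2],0]
    - [[0,0,1],0]

```text
time_s: 8.13
position: [0.4226, 0.1578, 0.1033]
tcp_rot: [[0.071, 0.997, 0.036], [0.997, -0.071, 0.012], [0.015, 0.035, -0.999]]
force: [-2.7, -1.0, 15.2]
opening: 0.138
```

send_rows:
  motion:
    - [[0,0,1],0]
    - [[0,0,1],0]
    - [[0,0,1],0]
    - [[0,0,1],0]
    - [[0,0,1],0]

```text
time_s: 8.55
position: [0.4226, 0.1578, 0.1033]
tcp_rot: [[0.066, 0.997, 0.04], [0.998, -0.066, 0.01], [0.013, 0.039, -0.999]]
force: [-3.2, 0.0, 13.9]
opening: 0.136
```

Run:
```python
from to import *
p=np.load('p.npy');
p[3]=0;to(H(p,125,0,10),p[2])
```

```text
t 8.55 pos [0.4226 0.1578 0.1033] delta tool mm [-1.295  -0.6164  3.3081] yaw 1.5051723256452487 turn -0.00036535763876854865 j [  5.9976  28.5652 114.6684   0.5835  34.416  -80.7027] F [-3.1962  0.0352 13.9112] M [-0.0528  0.5087  0.0446] open 0.13552324301348903
```

send_rows:
  motion:
    - [[0,0,1.5],0]
    - [[0,0,1.5],0]
    - [[0,0,1.5],0]
    - [[0,0,1.5],0]
    - [[0,0,1.5],0]

```text
time_s: 8.97
position: [0.4226, 0.1578, 0.1033]
tcp_rot: [[0.06, 0.997, 0.045], [0.998, -0.061, 0.008], [0.011, 0.045, -0.999]]
force: [-3.0, 0.2, 19.2]
opening: 0.133
```

send_rows:
  motion:
    - [[0,0,1.3],0.04]
    - [[0,0,1.3],0.04]
    - [[0,0,1.3],0.04]
    - [[0,0,1.3],0.04]
    - [[0,0,1.3],0.04]

```text
time_s: 9.38
position: [0.4226, 0.1576, 0.1033]
tcp_rot: [[0.258, 0.965, 0.05], [0.966, -0.259, 0.006], [0.018, 0.047, -0.999]]
force: [-2.4, 0.3, 17.6]
opening: 0.132
```

Run:
```python
from to import *
p=np.load('p.npy');
p[3]=0;to(H(p,125,0,10),p[2])
c=cam('wrist');cv2.imwrite('pics/w4.png',c['image'])
```

```text
t 9.3833 pos [0.4226 0.1576 0.1033] delta tool mm [-1.1881 -0.4491  3.2785] yaw 1.3093877740559934 turn -0.1961499092280239 j [  6.1892  28.4735 115.0022   0.0309  33.6459 -68.8338] F [-2.356   0.3073 17.6295] M [-0.1445  0.6845  0.0202] open 0.13213960922451604
```

View pics/w4.png

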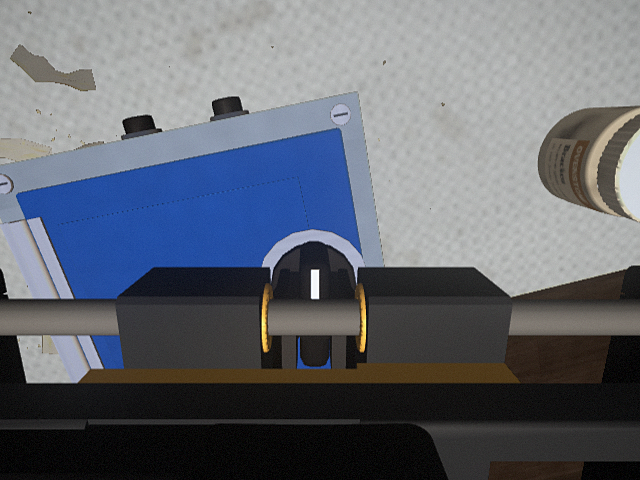

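send_rows:
  motion:
    - [[0,0,1.3],0.04]
    - [[0,0,1.3],0.04]
    - [[0,0,1.3],0.04]
    - [[0,0,1.3],0.04]
    - [[0,0,1.3],0.04]

```text
time_s: 9.85
position: [0.4226, 0.1574, 0.1033]
tcp_rot: [[0.447, 0.893, 0.054], [0.894, -0.448, 0.003], [0.027, 0.047, -0.999]]
force: [-3.0, 1.1, 17.7]
opening: 0.137
```

```bash
cat > st.py <<'E'
from to import *
s=bot.read_state();R=np.array(s['tcp_rot']);a=1.505-np.arctan2(R[1,0],R[0,0])
print(s['time_s'],'turned',a,'z',s['position'],'F',s['force'],'M',s['moment'],'tau6',s['tau'][5],s['opening'],'j6',s['joint_positions'][5],'tilt',R[:,2])
E
python3 st.py
```

```text
9.85 turned 0.3982113290924485 z [0.4226 0.1574 0.1033] F [-2.99    1.1193 17.7066] M [-0.2664  0.8219  0.0864] tau6 -0.27358436957001686 0.1371079795604127 j6 -56.827626847715095 tilt [ 0.0541  0.0029 -0.9985]
```

send_rows:
  motion:
    - [[0,0,1.4],0.03]
    - [[0,0,1.4],0.03]
    - [[0,0,1.4],0.03]
    - [[0,0,1.4],0.03]
    - [[0,0,1.4],0]

```text
time_s: 10.27
position: [0.4225, 0.1573, 0.1032]
tcp_rot: [[0.551, 0.833, 0.058], [0.834, -0.552, 0.0], [0.032, 0.048, -0.998]]
force: [-4.4, 1.3, 19.1]
opening: 0.135
```

```bash
python3 st.py
```

```text
10.2667 turned 0.5178742695195423 z [0.4225 0.1573 0.1032] F [-4.4177  1.2539 19.0673] M [-0.2334  0.866  -0.0081] tau6 0.13464875053614378 0.1351289921811702 j6 -49.566062471010504 tilt [ 0.0584  0.0003 -0.9983]
```

send_rows:
  motion:
    - [[-0.2,-0.3,1.4],0.03]
    - [[-0.2,-0.3,1.4],0.03]
    - [[-0.2,-0.3,1.4],0.03]
    - [[-0.2,-0.3,1.4],0.03]
    - [[-0.2,-0.3,1.4],0]

```text
time_s: 10.68
position: [0.4225, 0.1572, 0.1032]
tcp_rot: [[0.645, 0.762, 0.066], [0.763, -0.646, -0.002], [0.041, 0.052, -0.998]]
force: [-1.8, 1.3, 18.0]
opening: 0.136
```

```bash
python3 st.py
```

```text
10.6833 turned 0.6356104396700539 z [0.4225 0.1572 0.1032] F [-1.8413  1.3314 17.9789] M [-0.2709  0.8093 -0.0077] tau6 0.13776490464806557 0.13621943298012543 j6 -42.33573666553954 tilt [ 0.0661 -0.0023 -0.9978]
```

send_rows:
  motion:
    - [[-0.2,-0.3,1.0],0.04]
    - [[-0.2,-0.3,1.0],0.04]
    - [[-0.2,-0.3,1.0],0.04]
    - [[-0.2,-0.3,1.0],0.02]
    - [[-0.2,-0.3,1.0],0]

```text
time_s: 11.1
position: [0.4225, 0.1571, 0.1034]
tcp_rot: [[0.744, 0.664, 0.072], [0.666, -0.746, -0.005], [0.05, 0.052, -0.997]]
force: [-1.3, -0.2, 15.2]
opening: 0.14
```

```bash
python3 st.py
```

```text
11.1 turned 0.7747916807167208 z [0.4225 0.1571 0.1034] F [-1.3072 -0.1627 15.1739] M [-0.267   0.7752  0.0029] tau6 0.11332794791087508 0.13982728399199448 j6 -33.85570108461986 tilt [ 0.0721 -0.0053 -0.9974]
```

send_rows:
  motion:
    - [[-0.2,-0.2,1.0],0.03]
    - [[-0.2,-0.2,1.0],0.03]
    - [[-0.2,-0.2,1.0],0.03]
    - [[-0.2,-0.2,1.0],0.02]
    - [[-0.2,-0.2,1.0],0.02]

```text
time_s: 11.52
position: [0.4224, 0.157, 0.1034]
tcp_rot: [[0.823, 0.563, 0.077], [0.565, -0.825, -0.008], [0.059, 0.05, -0.997]]
force: [-1.3, 0.7, 15.3]
opening: 0.141
```

```bash
python3 st.py
```

```text
11.5167 turned 0.9032947172851431 z [0.4224 0.157  0.1034] F [-1.2727  0.6875 15.2742] M [-0.2452  0.8591  0.0131] tau6 -0.09744440903887153 0.1407517689077203 j6 -26.053060129332643 tilt [ 0.0769 -0.0078 -0.997 ]
```

send_rows:
  motion:
    - [[0,-0.2,0.8],0.02]
    - [[0,-0.2,0.8],0.02]
    - [[0,-0.2,0.8],0.02]
    - [[0,-0.2,0.8],0.02]
    - [[0,-0.2,0.8],0.02]

```text
time_s: 11.93
position: [0.4224, 0.1569, 0.1034]
tcp_rot: [[0.874, 0.48, 0.079], [0.483, -0.876, -0.012], [0.063, 0.048, -0.997]]
force: [-1.5, 0.8, 13.1]
opening: 0.135
```

```bash
python3 st.py
```

```text
11.9333 turned 1.0003653562222206 z [0.4224 0.1569 0.1034] F [-1.4782  0.8153 13.055 ] M [-0.3596  0.8864  0.0732] tau6 -0.09972978383302689 0.13510175138000285 j6 -19.932163682607555 tilt [ 0.0788 -0.0116 -0.9968]
```

send_rows:
  motion:
    - [[0,-0.2,0.8],0.02]
    - [[0,-0.2,0.8],0.02]
    - [[0,-0.2,0.8],0.02]
    - [[0,-0.2,0.8],0.02]
    - [[0,-0.2,0.8],0.02]

```text
time_s: 12.35
position: [0.4223, 0.1568, 0.1034]
tcp_rot: [[0.916, 0.393, 0.08], [0.395, -0.919, -0.015], [0.068, 0.046, -0.997]]
force: [-0.7, -0.2, 12.4]
opening: 0.139
```

```bash
python3 st.py
```

```text
12.35 turned 1.097982179609203 z [0.4223 0.1568 0.1034] F [-0.7261 -0.1756 12.4188] M [-0.2921  0.9152  0.0086] tau6 -0.09777385974302888 0.13905719346759768 j6 -13.79853050547466 tilt [ 0.0801 -0.0154 -0.9967]
```

send_rows:
  motion:
    - [[0,-0.2,0.8],0.02]
    - [[0,-0.2,0.8],0.02]
    - [[0,-0.2,0.8],0.02]
    - [[0,-0.2,0.8],0.02]
    - [[0,-0.2,0.8],0.02]

```text
time_s: 12.77
position: [0.4223, 0.1568, 0.1034]
tcp_rot: [[0.95, 0.301, 0.082], [0.303, -0.953, -0.019], [0.072, 0.043, -0.996]]
force: [-1.4, 0.6, 13.5]
opening: 0.145
```

```bash
python3 st.py
python3 - <<'E'
from to import *
c=cam('wrist');cv2.imwrite('pics/w5.png',c['image'])
E
```

```text
12.7667 turned 1.1958866437934306 z [0.4223 0.1568 0.1034] F [-1.3914  0.5648 13.4782] M [-0.2673  0.8988  0.0223] tau6 -0.10006288066506386 0.14521820355848894 j6 -7.652842800940985 tilt [ 0.0816 -0.0191 -0.9965]
```

View pics/w5.png

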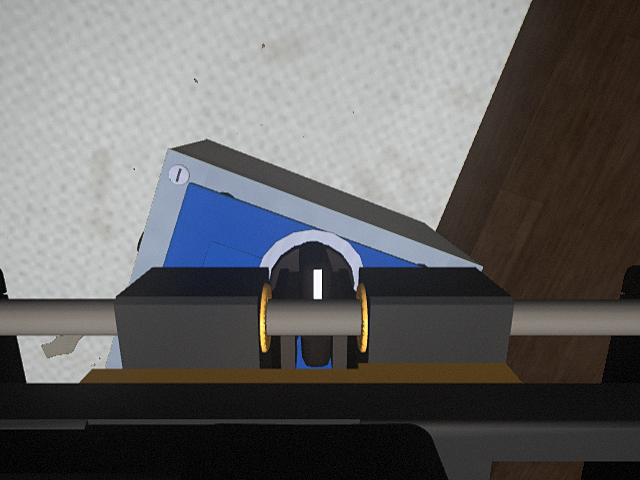

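Image: the wing stays vertical between the pads (white mark at 318,283), so it turns with the tool; the hatch is flush. Carrying on.

send_rows:
  motion:
    - [[0,-0.2,0.8],0.02]
    - [[0,-0.2,0.8],0.02]
    - [[0,-0.2,0.8],0.02]
    - [[0,-0.2,0.8],0.02]
    - [[0,-0.2,0.8],0.02]

```text
time_s: 13.23
position: [0.4222, 0.1568, 0.1034]
tcp_rot: [[0.975, 0.206, 0.083], [0.209, -0.978, -0.023], [0.076, 0.04, -0.996]]
force: [-0.5, -0.4, 12.4]
opening: 0.143
```

```bash
python3 st.py
```

```text
13.2333 turned 1.2942271577814553 z [0.4222 0.1568 0.1034] F [-0.5464 -0.3531 12.4141] M [-0.2626  0.8988  0.06  ] tau6 -0.09723465889692307 0.14278839666686127 j6 -1.4851756501301245 tilt [ 0.0826 -0.0229 -0.9963]
```

send_rows:
  motion:
    - [[0,-0.2,0.8],0.02]
    - [[0,-0.2,0.8],0.02]
    - [[0,-0.2,0.8],0.02]
    - [[0,-0.2,0.8],0.02]
    - [[0,-0.2,0.8],0.02]

```text
time_s: 13.65
position: [0.4221, 0.1567, 0.1034]
tcp_rot: [[0.991, 0.109, 0.083], [0.112, -0.993, -0.027], [0.08, 0.036, -0.996]]
force: [-1.3, -0.0, 12.1]
opening: 0.143
```

```bash
python3 st.py
```

```text
13.65 turned 1.392674527559517 z [0.4221 0.1567 0.1034] F [-1.2869 -0.0471 12.077 ] M [-0.2368  0.9775  0.0597] tau6 -0.0913011934608221 0.14295781177060957 j6 4.67536383676282 tilt [ 0.0832 -0.0267 -0.9962]
```

send_rows:
  motion:
    - [[0,-0.2,0.8],0.02]
    - [[0,-0.2,0.8],0.02]
    - [[0,-0.2,0.8],0.02]
    - [[0,-0.2,0.8],0.02]
    - [[0,-0.2,0.8],0.02]

```text
time_s: 14.07
position: [0.4221, 0.1567, 0.1033]
tcp_rot: [[0.996, 0.012, 0.084], [0.014, -0.999, -0.031], [0.083, 0.032, -0.996]]
force: [-2.5, 0.1, 12.7]
opening: 0.147
```

```bash
python3 st.py
```

```text
14.0667 turned 1.4906793350974334 z [0.4221 0.1567 0.1033] F [-2.481   0.0937 12.6645] M [-0.2331  0.9983  0.0726] tau6 -0.06431096931919456 0.14678325574640033 j6 10.819878219717422 tilt [ 0.0835 -0.0305 -0.996 ]
```

send_rows:
  motion:
    - [[0,-0.2,0.8],0.02]
    - [[0,-0.2,0.8],0.02]
    - [[0,-0.2,0.8],0.02]
    - [[0,-0.2,0.8],0.02]
    - [[0,-0.2,0.8],0.02]

```text
time_s: 14.48
position: [0.422, 0.1567, 0.1032]
tcp_rot: [[0.993, -0.079, 0.084], [-0.077, -0.996, -0.035], [0.087, 0.029, -0.996]]
force: [-1.0, 1.7, 12.6]
opening: 0.148
```

```bash
python3 st.py
python3 - <<'E'
from to import *
c=cam('wrist');a=c['image'];b=cv2.imread('pics/w4.png')
cv2.imwrite('pics/w6.png',a)
cv2.imwrite('pics/w6c.png',np.hstack([cv2.resize(i[210:390,250:390],None,fx=2.8,fy=3) for i in (b,a)]))
E
```

```text
14.4833 turned 1.582038417084643 z [0.422  0.1567 0.1032] F [-0.9769  1.684  12.5631] M [-0.1888  0.9566  0.4731] tau6 0.4128388222306967 0.14849075054218697 j6 16.737151974033186 tilt [ 0.0842 -0.0354 -0.9958]
```

View pics/w6c.png

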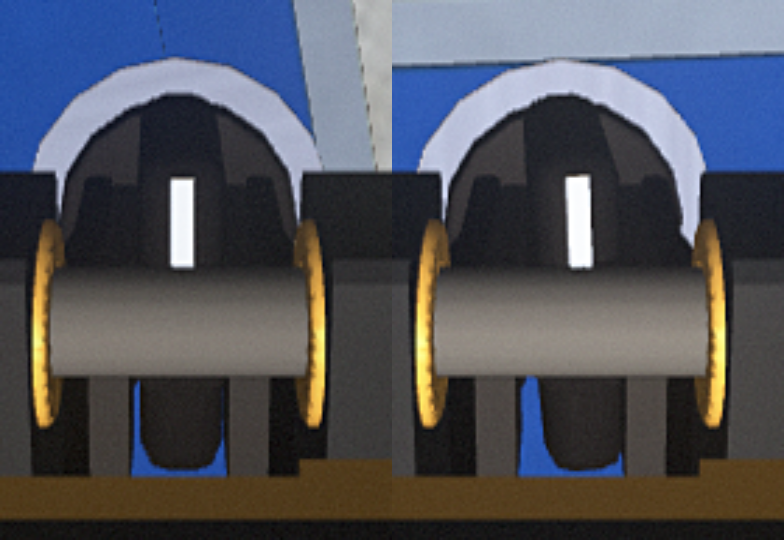

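View pics/w6.png

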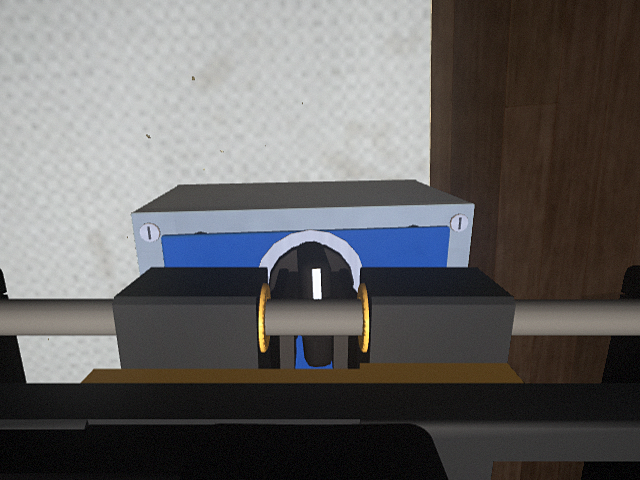

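send_rows:
  motion:
    - [[0,0,0.6],0]
    - [[0,0,0.5],0]
    - [[0,0,0.4],0]
    - [[0,0,0.2],0]
    - [[0,0,0.1],0]

```text
time_s: 14.95
position: [0.422, 0.1567, 0.1034]
tcp_rot: [[0.994, -0.063, 0.085], [-0.06, -0.997, -0.039], [0.087, 0.034, -0.996]]
force: [1.5, 1.0, 3.7]
opening: 0.147
```

```bash
python3 st.py
```

```text
14.95 turned 1.5652303357623538 z [0.422  0.1567 0.1034] F [1.5148 0.9768 3.6674] M [0.0464 0.7312 0.4137] tau6 0.43642932549118996 0.14731264862315205 j6 16.341548248900374 tilt [ 0.085  -0.0394 -0.9956]
```

send_rows:
  motion:
    - [[0,0,0],-0.01]
    - [[0,0,0],-0.005]
    - [[0,0,0],0]
    - [[0,0,0],0]
    - [[0,0,0],0]

```text
time_s: 15.37
position: [0.422, 0.1567, 0.1034]
tcp_rot: [[0.995, -0.044, 0.084], [-0.041, -0.998, -0.04], [0.086, 0.037, -0.996]]
force: [1.2, 1.4, 5.2]
opening: 0.146
```

```bash
python3 st.py
```

```text
15.3667 turned 1.5458636111257351 z [0.422  0.1567 0.1034] F [1.1575 1.4346 5.1805] M [0.1028 0.7426 0.2297] tau6 0.28055847622454166 0.1457025564869265 j6 15.321693700041076 tilt [ 0.0843 -0.0402 -0.9956]
```

send_rows:
  motion:
    - [[0,0,0],-0.01]
    - [[0,0,0],0]
    - [[0,0,0],0]
    - [[0,0,0],0]
    - [[0,0,0],0]
  gripper: 0.6

```text
time_s: 15.78
position: [0.4229, 0.1564, 0.1027]
tcp_rot: [[0.996, -0.037, 0.087], [-0.033, -0.999, -0.04], [0.088, 0.036, -0.995]]
force: [0.9, 0.0, 1.3]
opening: 0.38
```

```bash
python3 st.py
```

```text
15.7833 turned 1.5384856336910062 z [0.4229 0.1564 0.1027] F [0.882  0.0021 1.341 ] M [-0.1073 -0.029  -0.0382] tau6 -0.0016351808517356403 0.37995157560288945 j6 14.834025151697826 tilt [ 0.0867 -0.0395 -0.9954]
```

send_rows:
  motion:
    - [[0,0,-6],0]
    - [[0,0,-12],0]
    - [[0,0,-20],0]
    - [[0,0,-30],0]
    - [[0,0,-35],0]

```text
time_s: 16.2
position: [0.4088, 0.1592, 0.203]
tcp_rot: [[0.997, -0.038, 0.067], [-0.036, -0.998, -0.042], [0.069, 0.04, -0.997]]
force: [0.3, 0.8, 0.3]
opening: 0.402
```

```bash
python3 st.py
python3 - <<'E'
from to import *
p=np.load('p.npy');p[3]=0
c=cam('wrist');cv2.imwrite('pics/w7.png',c['image'])
print([ (proj(c,H(p,150,y,4))) for y in (67,0,-67)],proj(c,H(p,125,0,32)),place_of('wrist','wing_grip')[:1],place_of('wrist','hatch')[:1])
E
```

```text
16.2 turned 1.5406534585190106 z [0.4088 0.1592 0.203 ] F [0.3028 0.8104 0.2745] M [-0.0346  0.0661  0.0176] tau6 0.04209512611851096 0.40200462003985954 j6 13.378227717186839 tilt [ 0.0675 -0.0422 -0.9968]
[array([226.6151, 194.3423]), array([322.4525, 195.9434]), array([414.8145, 197.4864])] [324.9611 241.4805] [] [{'xy': [321.8, 194.3], 'p': 0.59}]
```

View pics/w7.png

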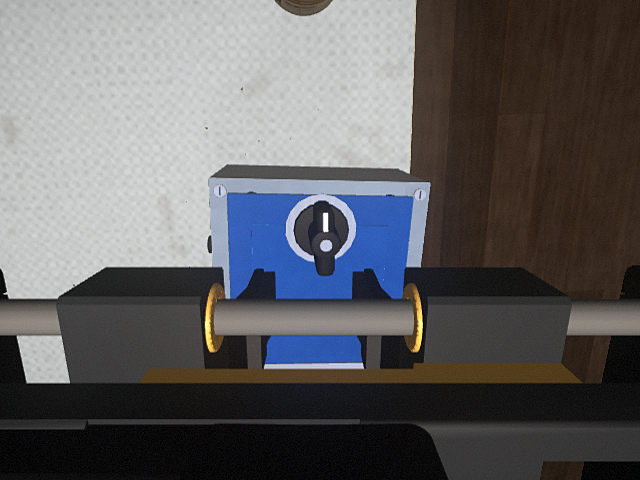

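send_rows:
  motion:
    - [[0,0,-20],0]
    - [[0,0,-10],0]
    - [[0,0,0],0]
    - [[0,0,0],0]
    - [[0,0,0],0]

```text
time_s: 16.77
position: [0.4056, 0.1603, 0.2324]
tcp_rot: [[0.997, -0.038, 0.07], [-0.036, -0.998, -0.042], [0.071, 0.039, -0.997]]
force: [0.3, -0.2, 0.8]
opening: 0.4
```

Run:
```python
from to import *
c=cam('scene');a=c['image'][120:300,180:380]
cv2.imwrite('pics/s2.png',cv2.resize(a,None,fx=3.3,fy=3.3,interpolation=cv2.INTER_CUBIC))
p=np.load('p.npy')
for th in (0,.07): p[3]=th;print((proj(c,H(p,150,67,4))-[180,120])*3.3,(proj(c,H(p,125,0,41))-[180,120])*3.3)
```

```text
[241.2508 315.6983] [329.6287 246.3467]
[241.2235 302.7509] [332.7847 236.5456]
```

View pics/s2.png

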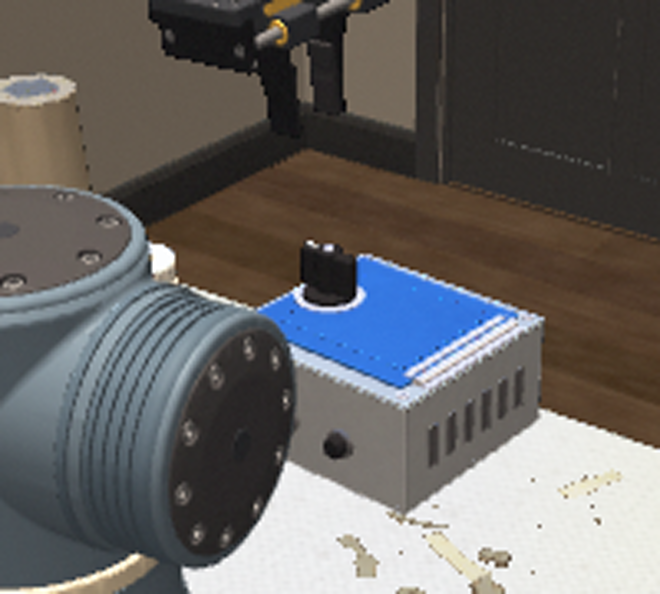

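The scene picture shows the hatch flush and the knob turned. The wing top is at about (328,244) in the enlarged crop, against (330,246) predicted for flush and (333,237) if it had sprung open. The gripper is clear, so I'm handing in.

```bash
python3 -c "
from rig import bot
print(bot.hand_in())"
```

```text
the job is handed in; nothing more can be done
None
```

I lowered the hatch onto its seal, held it down and turned the knob clockwise to its stop, then let go and handed in. The hatch looked latched flush. No verdict was reported.

- **Lowering:** I pressed the panel down with closed fingers, at about 11 N, until it was nearly flush.
- **Holding and turning:** I gripped the wing and pressed down with 12–19 N. The tool height stayed at 0.103 m, so the hatch was bearing rigidly on the frame. The turning moment was under 0.1 N m until the stop, which I felt between 1.49 and 1.58 rad.
- **At the stop:** The moment reached 0.47 N m, close to the 0.5 that counts as too much. I eased it off, opened the gripper and backed away to 0.23 m height by 16.8 s.
- **Last checks:** The final wrist and scene pictures match the flush prediction to about 1–2 pixels and show the knob still turned by roughly 1.5 rad. The force reading was near zero with nothing touched.
- **Not measured:** I could not read the tongue's bearing force or the exact hatch angle. I also didn't re-measure where the other things stand, but no move went near them.
- **What disagreed:** An early fit of the box and hatch missed the scene camera's knob position by 65 pixels. I put this down to one bad network report and refitted before moving. The tool also drifted to about 5° of tilt while pressing, with no visible effect on the result.

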